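Fold the empty crate flat and slide it under the tray riser

ROBOT

A 6-joint arm with a two-finger parallel gripper is mounted at the origin on the work surface. World frame = base frame: x ahead of the robot, y to its left, z up, the work surface at z = 0. Lengths are in mm, angles in rad, forces in N, time in s.
With the tool pointing down it reaches from about 300 to 850 mm from the base axis. Payload 4.2 kg.
Tool frame: the origin (TCP) lies midway between the tips of the shut fingers; the grasp point (between the pads) lies 19 mm behind it; z points along the fingers, y is the line along which they close (so a half turn about z gives the same grasp; the last joint's range is limited). The gripper opens to 91 mm and grips with 3 to 60 N. Pads are 32 mm wide; open, the fingers measure 118 mm over their backs; the gripper's body (76 mm by 178 mm) begins 60 mm behind the grasp point.
Start: joints at [-1.336, 0.32, 1.565, -0, 1.257, -0.02], TCP at [144.932, -556.451, 213.976] pointing down, gripper open.
Joint ranges: [-3.11, 3.11], [-0.84, 2.01], [0.21, 2.61], [-1.34, 4.49], [0.05, 2.63], [-2.56, 2.56]. Speed limits (rad/s): [2.57, 2.57, 3.14, 3.14, 3.14, 3.14].

INTERFACE

Orientations are given as [roll, pitch, yaw] about the fixed x, y, z axes, in that order (R = Rz(yaw) Ry(pitch) Rx(roll)).
In Python, from workcell import monitor, vision, ticket, nets gives the robot as it stands.
- The arm moves only by the shell command python3 -m inch 'ROWS'. ROWS is JSON, a list of rows, each an object of numbers: "fingers": the gripper command: -1 is shut, 1 is fully open, values between are in proportion; "x", "y", "z": the shift along the world's x, y, z as a fraction of full scale; "yaw": the turn about the world's z as a fraction of full scale. In form: [{"fingers": .., "x": .., "y": .., "z": .., "yaw": ..}, ...]. A call has 1 to 12 rows; each row is the pose to reach, as a shift and turn from the pose commanded when the call began; what a row does not reach only later rows make up. Full scale, the value 1, is 200 mm for a shift and 90 degrees for a turn. A row lasts 1/10 s, in which the tool goes at most 50 mm and 8.59 degrees, less where a joint would pass 70% of its speed; a pose out of reach is approached as far as the arm can. A call with a number of a shift or a turn outside -1 to 1 is refused whole. A call with a gripper value outside its range is refused whole. The fingers move at their own pace and stop on an object; the grip force is fixed at half the most. Time passes only in rows, so rows that repeat a pose let the fingers close. It gives the time, the measured TCP pose, the force, the opening and the grip force at its end, in the units of the state.
- monitor.get_obs(): the state, without advancing time (a new reading comes with each control period).
- vision.capture(name): name is "side" or "top" or "wrist"; returns (picture, depth): 420x560x3 uint8, red, green, blue; 420x560 float32, mm along the optical axis (not along the pixel's ray), 0 where there is no reading.
- vision.calibration(name): a dict with "vfov" (degrees; the focal length in pixels is half the picture's height over the tangent of half this angle, whatever the lens; pixels are square), "cx", "cy" (the principal point, pixels), "k1" (the pictures are not rectified: a ray, as slopes to the right and down, at radius r is drawn at 1 + k1 r^2 times it, then the intrinsics apply), "R" (3x3) and "t" (3): a world point X has camera coordinates R X + t. Camera axes: x right, y down, z forward; pixel columns grow to the right and rows downward; lengths in mm; the calibration is good to about 2 mm. A picture is of the moment at which its call begins: read the wrist's pose just before it. calibration takes no time and is no camera call; for the wrist camera it gives the pose at the moment of the call.
- ticket.close_job(): hands the job in; it is judged then, once.
Trained networks look in the newest picture that a camera, given by its name, has taken for a name from the list of things; names that differ only in an ending like _2 or _b are one class to them, and where a whole thing is asked for, a point or a joint stands for the part that bears it (a point fixed in the world has none). Each returns a list of dicts, best first, with "conf" (0 to 1); they miss things now and then, are a little off and sometimes report something else, mostly with a low value. They report only what shows in the picture. A call takes as long as a camera call.
- nets.find_in(camera, thing): "box" ([left, top, right, bottom] in pixels, round what is visible of it).
- nets.trace(camera, thing): "mask" (420x560 bool, what is visible of it) and "box" ([left, top, right, bottom] in pixels, round what is visible of it).
- nets.tip_of(camera, thing): "pixel" ([column, row] in pixels: a listed point, or the origin of a listed thing).
The state is a dict: "t": time; "qpos": joint angles; "joint_vel": joint speeds; "tau": joint torques, N m; "ee_pos": TCP position; "orientation": TCP orientation; "ft_force": force on the tool from outside, world axes, zero at the start; "torque": the same for the moment, N m; "opening": opening from 0.0 (shut) to 1.0 (fully open); "finger_force": force on a finger pad.
Only numpy, scipy, OpenCV 4.12 (cv2) and the standard library are available. Lean on these libraries where they do the work, as an engineer would, in place of code of your own. Each camera call takes 0.05 s, during which the arm holds its last target. There are 200 camera calls.

TASK

Fold up the empty folding crate on the counter the way it is built to fold: first both short ends in flat onto its floor, then the long side that is hinged lower, and last the long side that is hinged higher, down flat over it. Then slide the folded crate along the counter, lengthways and square, under the tray riser until it is right up against the stop rail at the back. Do not lift the crate off the counter, and leave the other things on the counter where they are.

Things in the scene. Friction and masses are not known exactly. Their poses are not given: they have to be found in the camera images.
- crate: Loose grey plastic folding crate, empty, 170 mm wide (its x), 250 long (its y), 115 high with its walls up, about 0.5 kg. Origin: centre of the underside of its 8 mm thick floor; z up; +x points away from the robot, +y to the robot's left, towards the riser (yaw within 0.3). Its four 6 mm slatted panels fold inwards only. Folded it is 34 mm high; the floor edge reaches furthest out at each end.
- end_left (a joint): Hinge of the short end at the crate's +y, 144 mm wide, standing 102 mm above its hinge, which is at y = +121 mm, 13 mm above the counter. 0 upright, grows folding inwards, 1.571 flat. All four panels are centred in thickness on their hinge line, stay at the angle where they are left, and move with about 0.5 to 1 N at the top edge.
- end_right (a joint): Hinge of the short end at the crate's -y, the same panel mirrored: hinge at y = -121 mm, 13 mm above the counter. 0 upright, grows folding inwards, 1.571 flat. While the ends stand up they block the long sides.
- side_low (a joint): Hinge of the lower-hinged long side, 246 mm long, standing 93 mm above its hinge, which is at x = +81 mm (far from the robot), 22 mm above the counter. 0 upright, grows folding inwards, 1.571 flat.
- side_high (a joint): Hinge of the higher-hinged long side, 246 mm long, standing 84 mm above its hinge, which is at x = -81 mm (near the robot), 31 mm above the counter. 0 upright, grows folding inwards, 1.571 flat. Its free edge overlaps the lower side when folded: laid first, it keeps the lower side from lying flat.
- end_left_rim (a point): Middle of the top edge of the crate's +y short end.
- end_right_rim (a point): Middle of the top edge of the crate's -y short end.
- side_low_rim (a point): Middle of the top edge of the crate's lower-hinged long side.
- side_high_rim (a point): Middle of the top edge of the crate's higher-hinged long side.
- riser: Dark steel riser, fixed, 290 (x) by 170 (y), carrying clear trays, 208 high. Origin: on the counter under its centre; z up; yaw within 0.1. Below its top plate (88 mm clear) is a bay 250 mm wide in x between its corner posts, open to -y for the crate. A stop rail (8 to 38 mm high) closes the back, its face at y = +75. Home against it, the crate's origin is at y = -50 and 90 mm stick out in front.
- funnel: Bystander: yellow plastic funnel standing on its mouth, 124 mm wide, 135 mm high, to the right. Origin: centre of its foot.
- hex_key: Bystander: L-shaped steel hex key, 170 mm long, 10 mm thick, lying between the robot and the crate. Origin: middle of its long arm, underside.
- refill_clip: Bystander: oval chrome clip 92 x 36 x 8 mm, lying at the near right. Origin: its centre, underside.
- wiper_arm: Bystander: folded black rear wiper arm, about 265 x 40 x 27 mm, lying beyond the crate. Origin: near its middle, underside.
- spray_can: Bystander: aluminium can, 64 mm across, 190 mm high, beyond the riser's right post. Origin: centre of its underside.
- oil_bottle: Bystander: black bottle, 72 mm across, 210 mm high, at the near right. Origin: centre of its underside.

How it is judged:
By the outcome, as a careful person would: the job done as asked, in the order asked, and still so for the second after the job is handed in, with the robot touching nothing.
It also fails if it takes over 72 s, if anything falls off the work surface, if the arm or the gripper's body presses on something with over 40 N, if the wrist force passes 120 N, or if a joint passes its speed limit or range.

## Working session

There is one attempt and no reset: what is moved stays moved. The work goes in short steps, Python scripts to look and compute and a shell command to move; the robot and the scene stay as the last step left them, time stands still between calls to the robot, and variables do not carry over. Pictures are saved under pics/ and viewed, at most 10 in all, crops included, and the job is handed in when it is done.

```bash
mkdir -p pics; cat > h.py <<'E'
import numpy as np, cv2
from workcell import monitor, vision, ticket, nets
def rays(cal,px,shape=(420,560)):
    f=210/np.tan(np.radians(cal["vfov"])/2)
    K=np.array([[f,0,cal["cx"]],[0,f,cal["cy"]],[0,0,1.]])
    return cv2.undistortPoints(np.array(px,float).reshape(-1,1,2),K,np.array([cal["k1"],0,0,0.])).reshape(-1,2)
def world(cal,px,d):
    s=rays(cal,px); P=np.c_[s,np.ones(len(s))]*np.array(d,float).reshape(-1,1)
    return (P-np.array(cal["t"]))@np.array(cal["R"])
def onplane(cal,px,z):
    R=np.array(cal["R"]);C=-R.T@np.array(cal["t"])
    s=rays(cal,px);D=np.c_[s,np.ones(len(s))]@R
    return C+D*((z-C[2])/D[:,2])[:,None]
def cloud(cal,depth,mask=None):
    m=depth>0
    if mask is not None: m&=mask
    v,u=np.nonzero(m); return world(cal,np.c_[u,v],depth[v,u])
E
python3 - <<'E'
from h import *
o=monitor.get_obs();print(o["ee_pos"],o["orientation"],o["ft_force"],o["opening"],o["t"])
for c in("top","side"):
    p,d=vision.capture(c);cv2.imwrite(f"pics/{c}0.png",p[:,:,::-1]);np.save(c+"0.npy",d);cal=vision.calibration(c)
    print(c,-np.array(cal["R"]).T@cal["t"])
    for n in("crate","riser","funnel","hex_key","refill_clip","wiper_arm","spray_can","oil_bottle"):
        r=nets.trace(c,n)
        if r:
            P=cloud(cal,d,r[0]["mask"]);print(n,round(r[0]["conf"],2),np.round(r[0]["box"]),*np.round(np.percentile(P,[2,50,98],axis=0)).astype(int))
            if n in("crate","riser"):np.save(f"{c}_{n}.npy",P)
    for n in("crate","end_left_rim","end_right_rim","side_low_rim","side_high_rim"):
        r=nets.tip_of(c,n)
        if r:print(n,round(r[0]["conf"],2),np.round(r[0]["pixel"]),onplane(cal,[r[0]["pixel"]],0 if n=="crate" else 115).round())
E
```

```text
[ 144.80922276 -555.95648876  213.14614114] [-3.13989332e+00 -2.99508997e-05  2.54757843e-01] [ 0.1790375  -0.02560445  0.3655548 ] 0.9981261143005734 0.0
top [ 436.99904508  -56.84114873 1112.46776327]
crate 0.61 [223. 168. 337. 257.] [ 456 -191    4] [553 -72  10] [641  49 117]
riser 0.92 [ 76. 130. 182. 267.] [439 185  93] [574 273 161] [715 358 210]
funnel 0.64 [395. 165. 451. 208.] [ 563 -498    5] [ 610 -429   45] [ 671 -387  131]
hex_key 0.76 [176. 287. 246. 314.] [310  23  -2] [359 131   9] [371 190  14]
refill_clip 0.62 [363. 286. 393. 313.] [ 297 -354   -1] [ 331 -319    8] [ 361 -286   13]
wiper_arm 0.57 [254. 113. 350. 137.] [ 771 -253   -1] [ 788 -133   17] [810  -5  27]
spray_can 0.58 [176.  89. 216. 140.] [749  96   1] [765 122 173] [856 167 193]
oil_bottle 0.88 [428. 254. 490. 284.] [ 373 -508   20] [ 405 -475  139] [ 435 -458  212]
crate 0.63 [276. 216.] [[549. -63.   0.]]
end_left_rim 0.82 [239. 205.] [[564.  25. 115.]]
end_right_rim 0.66 [325. 217.] [[ 532. -179.  115.]]
side_low_rim 0.67 [287. 179.] [[625. -89. 115.]]
side_high_rim 0.94 [274. 247.] [[464. -55. 115
[... 249 characters left out ...]
  0] [ 605 -422   40] [ 667 -385  126]
hex_key 0.57 [273. 306. 333. 385.] [306  23  -2] [357 138   8] [369 192  12]
refill_clip 0.77 [408. 224. 445. 233.] [ 297 -356   -1] [ 329 -319    7] [ 363 -285   12]
wiper_arm 0.74 [207. 145. 278. 205.] [ 769 -249    0] [ 784 -123   16] [815   0  25]
spray_can 0.8 [147. 170. 188. 239.] [747 105  23] [755 135 147] [800 160 192]
oil_bottle 0.86 [427. 112. 466. 186.] [ 369 -500   11] [ 396 -470  111] [ 431 -457  210]
crate 0.68 [293. 241.] [[544. -62.   0.]]
end_left_rim 0.86 [259. 231.] [[558.  32. 115.]]
end_right_rim 0.82 [334. 184.] [[ 529. -191.  115.]]
side_low_rim 0.69 [275. 187.] [[625. -86. 115.]]
side_high_rim 0.71 [317. 232.] [[463. -52. 115.]]
```

```bash
python3 - <<'E'
from h import *
for n,lo,hi in(("crate",103,122),("riser",60,100),("riser",195,215),("crate",-5,14)):
    for c in("top","side"):
        P=np.load(f"{c}_{n}.npy");Q=P[(P[:,2]>lo)&(P[:,2]<hi)][:,:2].astype(np.float32)
        # trim outliers by local density
        if len(Q)>5:
            T=__import__("scipy.spatial",fromlist=["x"]).cKDTree(Q);k=np.array([len(x) for x in T.query_ball_point(Q,12)])
            Q=Q[k>np.median(k)*.4]
            print(n,lo,c,len(Q),cv2.minAreaRect(Q))
a=cv2.imread("pics/top0.png")[80:330,60:470];cv2.imwrite("pics/top0c.png",cv2.resize(a,None,fx=1.9,fy=1.9))
E
```

```text
crate 103 top 944 ((546.1052856445312, -68.46614074707031), (243.4573516845703, 168.2076416015625), 78.26519012451172)
crate 103 side 1451 ((545.4365234375, -67.263916015625), (246.44287109375, 171.99122619628906), 78.30795288085938)
riser 60 top 335 ((578.4281005859375, 273.75054931640625), (291.0203857421875, 170.57498168945312), 4.332601547241211)
riser 60 side 1027 ((573.818359375, 274.2772521972656), (286.10052490234375, 170.4055633544922), 4.5866241455078125)
riser 195 top 1741 ((577.72607421875, 273.83648681640625), (277.16290283203125, 165.46234130859375), 4.432756423950195)
riser 195 side 2752 ((577.3656616210938, 273.9479675292969), (280.0439758300781, 165.5748291015625), 4.52440071105957)
crate -5 top 4836 ((546.4347534179688, -74.36044311523438), (224.24180603027344, 152.66908264160156), 78.14363098144531)
crate -5 side 2297 ((542.2620849609375, -64.91969299316406), (246.5445098876953, 168.18670654296875), 78.00116729736328)
```

View pics/top0c.png

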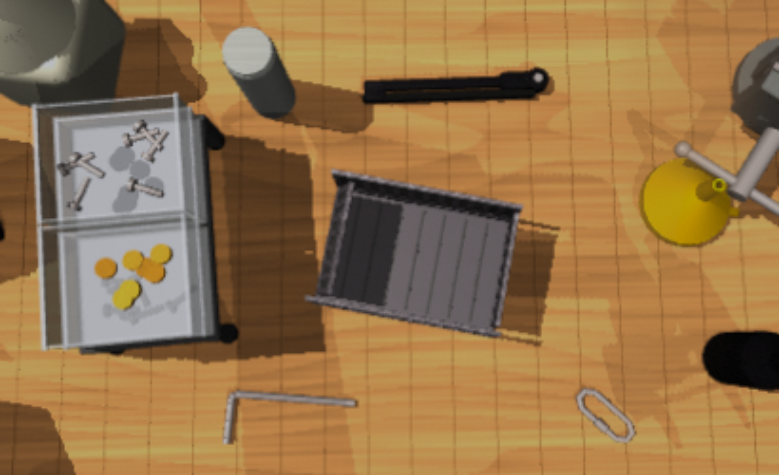

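View pics/side0.png

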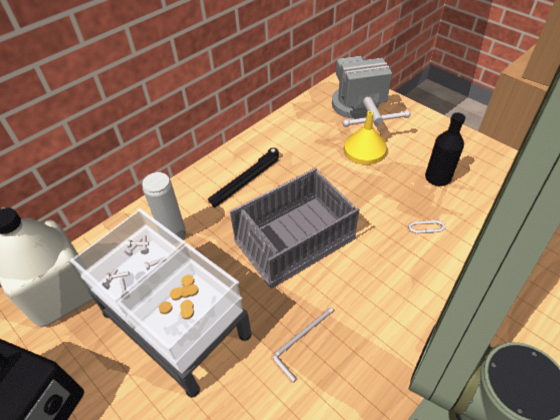

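```bash
python3 -m inch '[{"fingers":-1,"x":0,"y":0,"z":0.3,"yaw":0},{"fingers":-1,"x":0,"y":0.2,"z":0.3,"yaw":-0.1},{"fingers":-1,"x":0.5,"y":0.8,"z":0.3,"yaw":-0.29},{"fingers":-1,"x":0.5,"y":0.8,"z":0.3,"yaw":-0.29},{"fingers":-1,"x":0.5,"y":0.8,"z":0.3,"yaw":-0.29},{"fingers":-1,"x":1,"y":1,"z":0.3,"yaw":-0.29},{"fingers":-1,"x":1,"y":1,"z":0.3,"yaw":-0.29},{"fingers":-1,"x":1,"y":1,"z":0.3,"yaw":-0.29},{"fingers":-1,"x":1,"y":1,"z":0.3,"yaw":-0.29}]'
```

```text
t: 2.3
ee_pos: [347.0, -355.2, 273.9]
orientation: [-3.141, -0.0, -0.197]
ft_force: [-0.5, -0.1, 0.1]
opening: 0.242
finger_force: 0.0
```

```bash
python3 -m inch '[{"fingers":-1,"x":0.4,"y":0.27,"z":-0.1,"yaw":0},{"fingers":-1,"x":0.4,"y":0.27,"z":-0.2,"yaw":0},{"fingers":-1,"x":0.81,"y":0.55,"z":-0.4,"yaw":0},{"fingers":-1,"x":0.81,"y":0.55,"z":-0.4,"yaw":0},{"fingers":-1,"x":0.81,"y":0.55,"z":-0.4,"yaw":0},{"fingers":-1,"x":0.81,"y":0.55,"z":-0.6,"yaw":0},{"fingers":-1,"x":0.81,"y":0.55,"z":-0.8,"yaw":0},{"fingers":-1,"x":0.81,"y":0.55,"z":-0.92,"yaw":0},{"fingers":-1,"x":0.81,"y":0.55,"z":-0.92,"yaw":0},{"fingers":-1,"x":0.81,"y":0.55,"z":-0.92,"yaw":0}]'
python3 - <<'E'
import numpy as np
c=np.array([546,-68]);ey=np.array([.203,.979])
for th in np.radians([0,15,30,45,60,75,85,90]):
    for r in (75,):
        u=-121+r*np.sin(th)-3*np.cos(th)-13.5; z=13+r*np.cos(th)+3*np.sin(th)
        print(round(np.degrees(th)),u.round(),(c+u*ey).round(),z.round())
E
```

```text
t: 3.3
ee_pos: [506.7, -247.7, 90.8]
orientation: [3.141, -0.001, -0.202]
ft_force: [-0.3, 0.1, 0.6]
opening: 0.006
finger_force: 0.0
0 -138.0 [ 518. -203.] 88.0
15 -118.0 [ 522. -184.] 86.0
30 -100.0 [ 526. -166.] 79.0
45 -84.0 [ 529. -150.] 68.0
60 -71.0 [ 532. -138.] 53.0
75 -63.0 [ 533. -130.] 35.0
85 -60.0 [ 534. -127.] 23.0
90 -60.0 [ 534. -126.] 16.0
```

```bash
python3 -m inch '[{"fingers":-1,"x":0.03,"y":0.11,"z":0,"yaw":0},{"fingers":-1,"x":0.055,"y":0.217,"z":-0.01,"yaw":0},{"fingers":-1,"x":0.075,"y":0.31,"z":-0.02,"yaw":0},{"fingers":-1,"x":0.095,"y":0.40,"z":-0.055,"yaw":0},{"fingers":-1,"x":0.11,"y":0.48,"z":-0.11,"yaw":0},{"fingers":-1,"x":0.125,"y":0.54,"z":-0.185,"yaw":0},{"fingers":-1,"x":0.13,"y":0.58,"z":-0.275,"yaw":0},{"fingers":-1,"x":0.135,"y":0.6,"z":-0.335,"yaw":0},{"fingers":-1,"x":0.135,"y":0.6,"z":-0.375,"yaw":0},{"fingers":-1,"x":0.135,"y":0.6,"z":-0.38,"yaw":0}]'
```

```text
t: 4.3
ee_pos: [534.2, -126.1, 16.0]
orientation: [-3.141, -0.0, -0.202]
ft_force: [-5.5, 5.0, 19.7]
opening: 0.007
finger_force: 9.9
```

```bash
python3 -m inch '[{"fingers":-1,"x":0,"y":0,"z":0.1,"yaw":0},{"fingers":-1,"x":0,"y":0,"z":0.35,"yaw":0},{"fingers":-1,"x":0,"y":0,"z":0.6,"yaw":0},{"fingers":-1,"x":0.02,"y":0.1,"z":0.75,"yaw":0},{"fingers":-1,"x":0.2,"y":0.968,"z":0.75,"yaw":0},{"fingers":-1,"x":0.2,"y":0.968,"z":0.75,"yaw":0},{"fingers":-1,"x":0.2,"y":0.968,"z":0.75,"yaw":0},{"fingers":-1,"x":0.2,"y":0.968,"z":0.75,"yaw":0},{"fingers":-1,"x":0.2,"y":0.968,"z":0.75,"yaw":0}]'
python3 - <<'E'
from h import *
p,d=vision.capture("top");cv2.imwrite("pics/top1.png",p[:,:,::-1])
cal=vision.calibration("top")
for n in("end_left_rim","end_right_rim","side_low_rim","side_high_rim"):
    r=nets.tip_of("top",n)
    if r:print(n,round(r[0]["conf"],2),np.round(r[0]["pixel"]),onplane(cal,[r[0]["pixel"]],115).round(),onplane(cal,[r[0]["pixel"]],15).round())
a=cv2.imread("pics/top1.png")[80:330,60:470];cv2.imwrite("pics/top1c.png",cv2.resize(a,None,fx=1.9,fy=1.9))
E
```

```text
t: 5.2
ee_pos: [574.9, 70.0, 164.3]
orientation: [-3.14, -0.001, -0.197]
ft_force: [-0.7, -0.8, -0.7]
opening: 0.006
finger_force: 0.0
end_left_rim 0.64 [241. 206.] [[560.  21. 115.]] [[572.  28.  15.]]
end_right_rim 0.62 [281. 216.] [[537. -73. 115.]] [[547. -75.  15.]]
side_low_rim 0.81 [288. 178.] [[627. -93. 115.]] [[646. -97.  15.]]
side_high_rim 0.81 [269. 246.] [[467. -44. 115.]] [[469. -43.  15.]]
```

View pics/top1c.png

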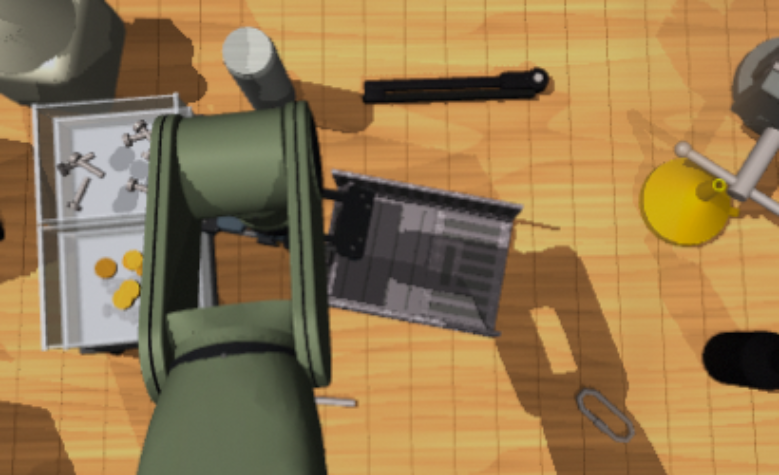

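```bash
python3 -m inch '[{"fingers":-1,"x":0,"y":0,"z":-0.2,"yaw":0},{"fingers":-1,"x":0,"y":0,"z":-0.36,"yaw":0},{"fingers":-1,"x":0,"y":0,"z":-0.38,"yaw":0},{"fingers":-1,"x":-0.02,"y":-0.1,"z":-0.39,"yaw":0},{"fingers":-1,"x":-0.04,"y":-0.185,"z":-0.425,"yaw":0},{"fingers":-1,"x":-0.055,"y":-0.265,"z":-0.48,"yaw":0},{"fingers":-1,"x":-0.068,"y":-0.328,"z":-0.555,"yaw":0},{"fingers":-1,"x":-0.076,"y":-0.367,"z":-0.645,"yaw":0},{"fingers":-1,"x":-0.08,"y":-0.38,"z":-0.705,"yaw":0},{"fingers":-1,"x":-0.08,"y":-0.38,"z":-0.745,"yaw":0},{"fingers":-1,"x":-0.08,"y":-0.38,"z":-0.75,"yaw":0}]'
```

```text
t: 6.55
ee_pos: [557.3, -10.1, 15.9]
orientation: [3.139, 0.001, -0.2]
ft_force: [-7.9, -5.1, 21.9]
opening: 0.006
finger_force: 11.1
```

```bash
python3 -m inch '[{"fingers":-1,"x":0,"y":0,"z":0.1,"yaw":0},{"fingers":-1,"x":0,"y":0,"z":0.35,"yaw":0},{"fingers":-1,"x":0,"y":0,"z":0.6,"yaw":0},{"fingers":-1,"x":0.05,"y":-0.05,"z":0.7,"yaw":0},{"fingers":-1,"x":0.55,"y":-0.42,"z":0.7,"yaw":0},{"fingers":-1,"x":0.55,"y":-0.42,"z":0.7,"yaw":0},{"fingers":-1,"x":0.55,"y":-0.42,"z":0.7,"yaw":0},{"fingers":-1,"x":0.55,"y":-0.42,"z":0.7,"yaw":0},{"fingers":-1,"x":0.55,"y":-0.42,"z":0.5,"yaw":0},{"fingers":-1,"x":0.55,"y":-0.42,"z":0.365,"yaw":0},{"fingers":-1,"x":0.55,"y":-0.42,"z":0.365,"yaw":0}]'
python3 - <<'E'
from h import *
p,d=vision.capture("side");cv2.imwrite("pics/side1.png",cv2.resize(p[130:310,180:420,::-1],None,fx=3,fy=3))
E
```

```text
t: 7.65
ee_pos: [664.1, -91.6, 82.6]
orientation: [3.141, 0.01, -0.2]
ft_force: [-0.5, -0.0, -0.3]
opening: 0.002
finger_force: 0.0
```

View pics/side1.png

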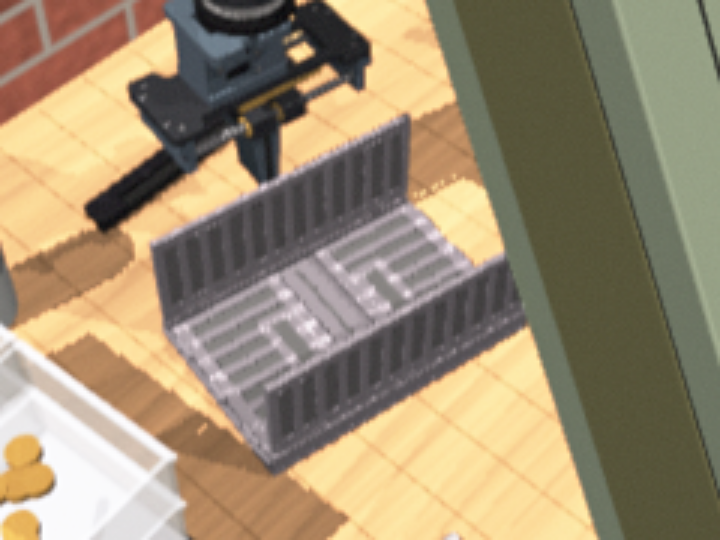

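```bash
python3 -m inch '[{"fingers":-1,"x":-0.06,"y":0.012,"z":0,"yaw":0},{"fingers":-1,"x":-0.12,"y":0.025,"z":0,"yaw":0},{"fingers":-1,"x":-0.205,"y":0.043,"z":-0.005,"yaw":0},{"fingers":-1,"x":-0.284,"y":0.06,"z":-0.035,"yaw":0},{"fingers":-1,"x":-0.352,"y":0.073,"z":-0.085,"yaw":0},{"fingers":-1,"x":-0.406,"y":0.085,"z":-0.15,"yaw":0},{"fingers":-1,"x":-0.44,"y":0.092,"z":-0.225,"yaw":0},{"fingers":-1,"x":-0.455,"y":0.095,"z":-0.28,"yaw":0},{"fingers":-1,"x":-0.455,"y":0.095,"z":-0.315,"yaw":0},{"fingers":-1,"x":-0.455,"y":0.095,"z":-0.32,"yaw":0},{"fingers":-1,"x":-0.455,"y":0.095,"z":-0.32,"yaw":0}]'
```

```text
t: 8.8
ee_pos: [577.2, -73.6, 25.2]
orientation: [-3.141, -0.0, -0.201]
ft_force: [-3.9, 1.6, 10.7]
opening: 0.001
finger_force: 5.4
```

```bash
python3 -m inch '[{"fingers":-1,"x":0,"y":0,"z":0.1,"yaw":0},{"fingers":-1,"x":0,"y":0,"z":0.35,"yaw":0},{"fingers":-1,"x":0,"y":0,"z":0.6,"yaw":0},{"fingers":-1,"x":-0.1,"y":0.02,"z":0.65,"yaw":0},{"fingers":-1,"x":-0.77,"y":0.16,"z":0.65,"yaw":0},{"fingers":-1,"x":-0.77,"y":0.16,"z":0.65,"yaw":0},{"fingers":-1,"x":-0.77,"y":0.16,"z":0.65,"yaw":0},{"fingers":-1,"x":-0.77,"y":0.16,"z":0.65,"yaw":0},{"fingers":-1,"x":-0.77,"y":0.16,"z":0.5,"yaw":0},{"fingers":-1,"x":-0.77,"y":0.16,"z":0.33,"yaw":0},{"fingers":-1,"x":-0.77,"y":0.16,"z":0.33,"yaw":0}]'
python3 - <<'E'
from h import *
p,d=vision.capture("top");cv2.imwrite("pics/top2c.png",cv2.resize(p[80:330,60:470,::-1],None,fx=1.9,fy=1.9))
E
```

```text
t: 9.9
ee_pos: [421.4, -41.7, 86.8]
orientation: [3.141, 0.006, -0.201]
ft_force: [-0.4, 0.5, 0.1]
opening: 0.002
finger_force: 0.0
```

View pics/top2c.png

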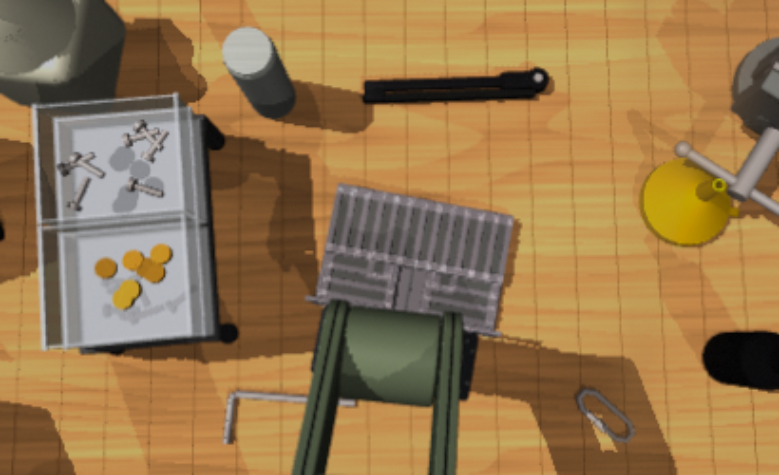

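```bash
python3 -m inch '[{"fingers":-1,"x":0.06,"y":-0.012,"z":0,"yaw":0},{"fingers":-1,"x":0.122,"y":-0.025,"z":0,"yaw":0},{"fingers":-1,"x":0.196,"y":-0.041,"z":-0.005,"yaw":0},{"fingers":-1,"x":0.266,"y":-0.055,"z":-0.03,"yaw":0},{"fingers":-1,"x":0.328,"y":-0.068,"z":-0.075,"yaw":0},{"fingers":-1,"x":0.377,"y":-0.078,"z":-0.13,"yaw":0},{"fingers":-1,"x":0.406,"y":-0.084,"z":-0.2,"yaw":0},{"fingers":-1,"x":0.419,"y":-0.087,"z":-0.25,"yaw":0},{"fingers":-1,"x":0.42,"y":-0.087,"z":-0.28,"yaw":0},{"fingers":-1,"x":0.42,"y":-0.087,"z":-0.29,"yaw":0},{"fingers":-1,"x":0.42,"y":-0.087,"z":-0.29,"yaw":0}]'
```

```text
t: 11.05
ee_pos: [506.7, -59.3, 34.0]
orientation: [3.141, -0.001, -0.201]
ft_force: [-7.4, 0.1, 28.2]
opening: 0.005
finger_force: 14.1
```

```bash
python3 -m inch '[{"fingers":-1,"x":0,"y":0,"z":0.1,"yaw":0},{"fingers":-1,"x":0,"y":0,"z":0.35,"yaw":0},{"fingers":-1,"x":0,"y":0,"z":0.5,"yaw":0},{"fingers":0,"x":0,"y":-0.2,"z":0.5,"yaw":0},{"fingers":1,"x":0,"y":-1,"z":0.5,"yaw":0},{"fingers":1,"x":0,"y":-1,"z":0.5,"yaw":0},{"fingers":1,"x":0,"y":-1,"z":0.5,"yaw":0},{"fingers":1,"x":0,"y":-1,"z":0.5,"yaw":0},{"fingers":1,"x":0,"y":-1,"z":0.5,"yaw":0}]'
python3 - <<'E'
from h import *
print(monitor.get_obs()["qpos"])
for c in("top","side"):
    p,d=vision.capture(c);cal=vision.calibration(c)
    cv2.imwrite(f"pics/{c}3.png",cv2.resize(p[80:330,60:470,::-1],None,fx=1.9,fy=1.9))
    r=nets.trace(c,"crate")[0];m=cv2.erode(r["mask"].astype(np.uint8),np.ones((3,3)))>0
    P=cloud(cal,d,r["mask"]);Q=P[(P[:,2]>24)&(P[:,2]<45)];print(c,r["conf"],np.percentile(P[:,2],[5,50,95]).round(),cv2.minAreaRect(Q[:,:2].astype(np.float32)))
    for n in("crate",):
        q=nets.tip_of(c,n)
        if q:print(n,q[0]["conf"],onplane(cal,[q[0]["pixel"]],0).round())
E
```

```text
t: 11.95
ee_pos: [506.1, -260.3, 130.1]
orientation: [-3.141, 0.001, -0.204]
ft_force: [0.6, 0.8, -0.8]
opening: 0.496
finger_force: 0.0
[-4.95367421e-01  3.76434503e-01  1.70259635e+00  1.55798854e-04
  1.06416588e+00  1.27910858e+00]
top 0.91 [21. 30. 37.] ((545.7335815429688, -67.92901611328125), (245.8306884765625, 169.00830078125), 78.25591278076172)
crate 0.87 [[550. -67.   0.]]
side 0.63 [21. 24. 27.] ((590.0186157226562, -74.48826599121094), (247.21786499023438, 81.9565658569336), 80.84098815917969)
crate 0.86 [[547. -64.   0.]]
```

View pics/side3.png

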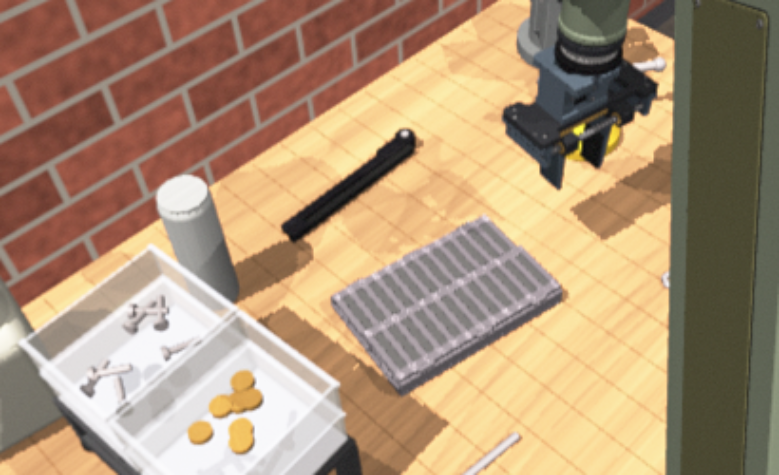

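```bash
python3 -m inch '[{"fingers":1,"x":0,"y":0,"z":0,"yaw":1},{"fingers":1,"x":0,"y":0,"z":0,"yaw":1},{"fingers":1,"x":0,"y":0,"z":0,"yaw":1},{"fingers":1,"x":0,"y":0,"z":0,"yaw":1},{"fingers":1,"x":0,"y":0,"z":0,"yaw":1},{"fingers":1,"x":0,"y":0,"z":0,"yaw":1},{"fingers":1,"x":0,"y":0,"z":0,"yaw":1},{"fingers":1,"x":0.025,"y":0.15,"z":-0.1,"yaw":1},{"fingers":1,"x":0.025,"y":0.15,"z":-0.2,"yaw":1},{"fingers":1,"x":0.025,"y":0.15,"z":-0.35,"yaw":1},{"fingers":1,"x":0.025,"y":0.15,"z":-0.5,"yaw":1},{"fingers":1,"x":0.025,"y":0.15,"z":-0.6,"yaw":1}]'
python3 - <<'E'
from h import *
c=np.array([546.,-68]);h=.205;s=0;out=[]
sx=[0,20,40,60,80,100,120,140,160,180,200,220,240,260,275,285,293,298]
def hd(s): return .205-.283*np.clip((s-125)/115,0,1)
S=np.linspace(0,298,2981);X=c[0]+np.r_[0,np.cumsum(np.sin(hd(S[:-1]))*.1)];Y=c[1]+np.r_[0,np.cumsum(np.cos(hd(S[:-1]))*.1)]
for s in sx:
    i=int(s*10);a=hd(s);print(s,np.round([X[i],Y[i]]),"pusher",(X[i]-141*np.sin(a)).round(1),(Y[i]-141*np.cos(a)).round(1),"yaw90",((.205-a)/1.5708).round(3))
E
```

```text
t: 13.45
ee_pos: [511.2, -227.6, 9.4]
orientation: [-3.14, -0.001, 1.373]
ft_force: [0.1, -0.2, -1.0]
opening: 0.995
finger_force: 0.0
0 [546. -68.] pusher 517.3 -206.0 yaw90 0.0
20 [550. -48.] pusher 521.4 -186.5 yaw90 0.0
40 [554. -29.] pusher 525.4 -166.9 yaw90 0.0
60 [558.  -9.] pusher 529.5 -147.3 yaw90 0.0
80 [562.  10.] pusher 533.6 -127.7 yaw90 0.0
100 [566.  30.] pusher 537.7 -108.1 yaw90 0.0
120 [570.  49.] pusher 541.7 -88.6 yaw90 0.0
140 [574.  69.] pusher 550.6 -69.9 yaw90 0.023
160 [577.  89.] pusher 560.4 -51.1 yaw90 0.055
180 [579. 109.] pusher 569.2 -31.8 yaw90 0.086
200 [580. 129.] pusher 577.0 -12.2 yaw90 0.117
220 [580. 149.] pusher 583.9 7.9 yaw90 0.149
240 [579. 169.] pusher 589.7 28.2 yaw90 0.18
260 [577. 189.] pusher 588.2 48.1 yaw90 0.18
275 [576. 204.] pusher 587.0 63.1 yaw90 0.18
285 [575. 214.] pusher 586.2 73.1 yaw90 0.18
293 [575. 222.] pusher 585.6 81.0 yaw90 0.18
298 [574. 227.] pusher 585.2 86.0 yaw90 0.18
```

```bash
python3 -m inch '[{"fingers":1,"x":0.01,"y":0.05,"z":-0.035,"yaw":0},{"fingers":1,"x":0.02,"y":0.1,"z":-0.035,"yaw":0},{"fingers":1,"x":0.027,"y":0.13,"z":-0.035,"yaw":0},{"fingers":1,"x":0.045,"y":0.217,"z":-0.035,"yaw":0},{"fingers":1,"x":0.065,"y":0.315,"z":-0.035,"yaw":0},{"fingers":1,"x":0.085,"y":0.412,"z":-0.035,"yaw":0},{"fingers":1,"x":0.106,"y":0.51,"z":-0.035,"yaw":0},{"fingers":1,"x":0.126,"y":0.608,"z":-0.035,"yaw":0},{"fingers":1,"x":0.14,"y":0.67,"z":-0.035,"yaw":0},{"fingers":1,"x":0.147,"y":0.706,"z":-0.035,"yaw":0},{"fingers":1,"x":0.147,"y":0.706,"z":-0.035,"yaw":0}]'
python3 - <<'E'
from h import *
p,d=vision.capture("top");cal=vision.calibration("top")
cv2.imwrite("pics/top4.png",cv2.resize(p[80:330,60:470,::-1],None,fx=1.9,fy=1.9))
r=nets.trace("top","crate")[0]
P=cloud(cal,d,r["mask"]);Q=P[(P[:,2]>24)&(P[:,2]<45)];print(r["conf"],cv2.minAreaRect(Q[:,:2].astype(np.float32)))
E
```

```text
t: 14.55
ee_pos: [542.1, -87.2, 4.8]
orientation: [3.14, -0.001, 1.371]
ft_force: [0.0, -0.8, 0.0]
opening: 1.003
finger_force: 0.0
0.74 ((573.6187133789062, 65.42884826660156), (223.84658813476562, 168.17230224609375), 78.70594024658203)
```

View pics/top4.png

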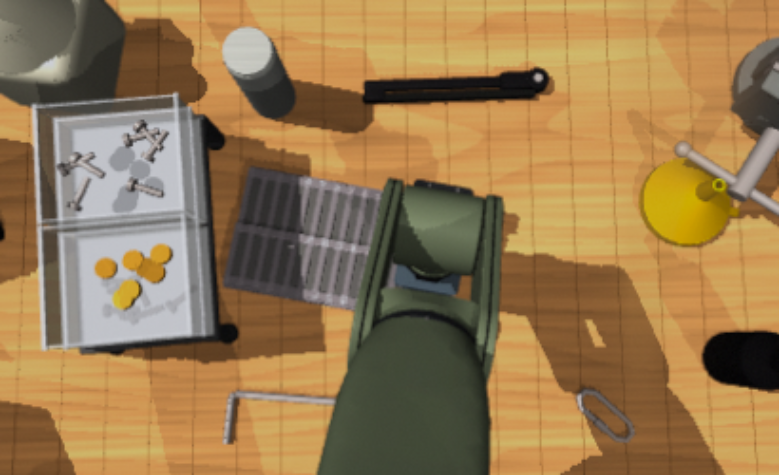

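```bash
python3 -m inch '[{"fingers":1,"x":0.01,"y":0.04,"z":0,"yaw":0.01},{"fingers":1,"x":0.044,"y":0.0935,"z":0,"yaw":0.023},{"fingers":1,"x":0.07,"y":0.14,"z":0,"yaw":0.04},{"fingers":1,"x":0.093,"y":0.1875,"z":0,"yaw":0.055},{"fingers":1,"x":0.115,"y":0.235,"z":0,"yaw":0.07},{"fingers":1,"x":0.137,"y":0.284,"z":0,"yaw":0.086},{"fingers":1,"x":0.157,"y":0.333,"z":0,"yaw":0.102},{"fingers":1,"x":0.176,"y":0.382,"z":0,"yaw":0.117},{"fingers":1,"x":0.194,"y":0.432,"z":0,"yaw":0.133},{"fingers":1,"x":0.21,"y":0.4825,"z":0,"yaw":0.149},{"fingers":1,"x":0.225,"y":0.533,"z":0,"yaw":0.165},{"fingers":1,"x":0.24,"y":0.584,"z":0,"yaw":0.178}]'
python3 - <<'E'
from h import *
for c in("top","side"):
    p,d=vision.capture(c);cal=vision.calibration(c)
    cv2.imwrite(f"pics/{c}5.png",cv2.resize(p[100:350,60:360,::-1],None,fx=2.4,fy=2.4))
    r=nets.trace(c,"crate")
    if r:
        r=r[0]
        P=cloud(cal,d,r["mask"]);Q=P[(P[:,2]>26)&(P[:,2]<45)];print(c,r["conf"],cv2.minAreaRect(Q[:,:2].astype(np.float32)))
E
```

```text
t: 15.85
ee_pos: [589.4, 29.5, 4.0]
orientation: [-3.141, 0.0, 1.652]
ft_force: [-0.1, -3.5, 1.1]
opening: 0.999
finger_force: 1.7
top 0.62 ((581.6968994140625, 144.37014770507812), (165.3765106201172, 117.29324340820312), 4.899779319763184)
side 0.91 ((582.0011596679688, 99.78605651855469), (167.1648406982422, 108.72160339355469), 3.4074299335479736)
```

View pics/side5.png

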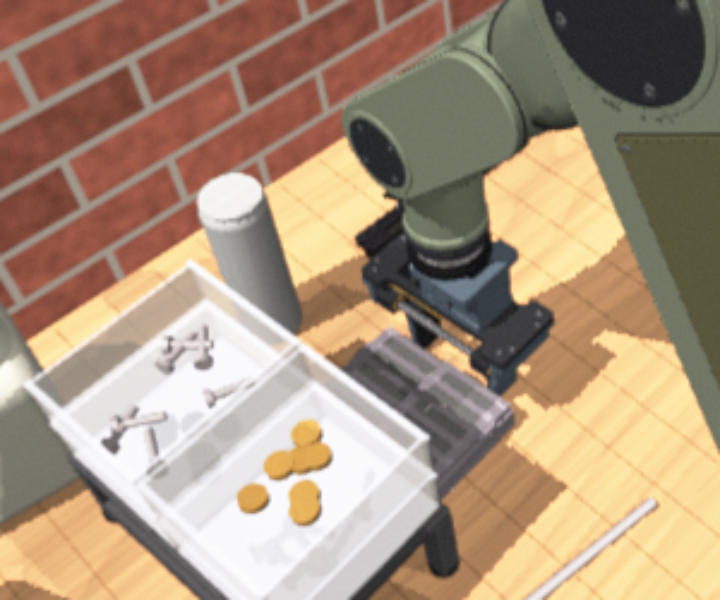

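```bash
python3 -m inch '[{"fingers":1,"x":-0.003,"y":0.04,"z":0,"yaw":0},{"fingers":1,"x":-0.008,"y":0.1,"z":0,"yaw":0},{"fingers":1,"x":-0.012,"y":0.15,"z":0,"yaw":0},{"fingers":1,"x":-0.016,"y":0.2,"z":0,"yaw":0},{"fingers":1,"x":-0.018,"y":0.23,"z":0,"yaw":0},{"fingers":1,"x":-0.019,"y":0.25,"z":0,"yaw":0},{"fingers":1,"x":-0.02,"y":0.262,"z":0,"yaw":0},{"fingers":1,"x":-0.021,"y":0.27,"z":0,"yaw":0},{"fingers":1,"x":-0.021,"y":0.275,"z":0,"yaw":0},{"fingers":1,"x":-0.021,"y":0.275,"z":0,"yaw":0}]'
```

```text
t: 17.05
ee_pos: [585.0, 83.2, 3.9]
orientation: [-3.141, 0.001, 1.65]
ft_force: [-1.3, -4.2, -0.6]
opening: 1.001
finger_force: 2.1
```

Only the sliding drag so far; creep on until the rail pushes back.

```bash
python3 -m inch '[{"fingers":1,"x":0,"y":0.01,"z":0,"yaw":0},{"fingers":1,"x":-0.001,"y":0.015,"z":0,"yaw":0},{"fingers":1,"x":-0.001,"y":0.015,"z":0,"yaw":0}]'; python3 -m inch '[{"fingers":1,"x":0,"y":0.01,"z":0,"yaw":0},{"fingers":1,"x":-0.001,"y":0.015,"z":0,"yaw":0},{"fingers":1,"x":-0.001,"y":0.015,"z":0,"yaw":0}]'
```

```text
t: 17.35
ee_pos: [585.0, 83.6, 4.0]
orientation: [-3.141, 0.005, 1.651]
ft_force: [0.3, -13.0, -0.7]
opening: 0.999
finger_force: 6.8
t: 17.65
ee_pos: [585.0, 83.9, 4.0]
orientation: [-3.141, 0.009, 1.652]
ft_force: [1.7, -22.4, 0.8]
opening: 0.999
finger_force: 11.4
```

```bash
python3 -m inch '[{"fingers":1,"x":0.002,"y":-0.03,"z":0,"yaw":0},{"fingers":1,"x":0.01,"y":-0.15,"z":0,"yaw":0},{"fingers":1,"x":0.03,"y":-0.4,"z":0,"yaw":0},{"fingers":1,"x":0.03,"y":-0.6,"z":0.2,"yaw":0},{"fingers":1,"x":0,"y":-0.9,"z":0.5,"yaw":0},{"fingers":1,"x":-0.1,"y":-1,"z":0.8,"yaw":0},{"fingers":1,"x":-0.1,"y":-1,"z":0.8,"yaw":0},{"fingers":1,"x":-0.1,"y":-1,"z":0.8,"yaw":0},{"fingers":1,"x":-0.1,"y":-1,"z":0.8,"yaw":0}]'
python3 - <<'E'
from h import *
for c in("top","side"):
    p,d=vision.capture(c);cal=vision.calibration(c)
    cv2.imwrite(f"pics/{c}6.png",cv2.resize(p[80:330,60:470,::-1],None,fx=1.9,fy=1.9))
    r=nets.trace(c,"crate")
    if r:
        r=r[0]
        P=cloud(cal,d,r["mask"]);print(np.percentile(P[:,2],[5,50,95]).round())
        for lo,hi in((26,45),(-5,45)):
            Q=P[(P[:,2]>lo)&(P[:,2]<hi)];print(c,r["conf"],cv2.minAreaRect(Q[:,:2].astype(np.float32)),np.percentile(Q[:,1],[1,99]))
    for n in ("hex_key","wiper_arm","spray_can"):
        r=nets.trace(c,n)
        if r:print(n,np.median(cloud(cal,d,r[0]["mask"]),axis=0).round())
E
```

```text
t: 18.55
ee_pos: [565.5, -110.4, 165.8]
orientation: [3.137, -0.0, 1.648]
ft_force: [-0.3, -0.5, -0.1]
opening: 0.996
finger_force: 0.0
[20. 29. 36.]
top 0.67 ((580.69775390625, 152.29608154296875), (166.49562072753906, 102.57916259765625), 4.807897090911865) [ 98.20543174 204.09548529]
top 0.67 ((582.5587158203125, 152.00833129882812), (169.77914428710938, 105.80223083496094), 4.406377792358398) [ 97.92129611 205.1983603 ]
hex_key [359. 124.   9.]
wiper_arm [ 788. -133.   18.]
spray_can [764. 121. 178.]
[14. 32. 36.]
side 0.84 ((576.5245361328125, 111.18942260742188), (49.52653121948242, 169.98712158203125), 80.66763305664062) [ 99.40791909 144.13863202]
side 0.84 ((577.0601196289062, 111.93319702148438), (49.80584716796875, 172.5253143310547), 81.31301879882812) [ 98.95533381 145.01545317]
hex_key [358. 133.   7.]
wiper_arm [ 781. -110.   16.]
spray_can [755. 134. 146.]
```

View pics/top6.png

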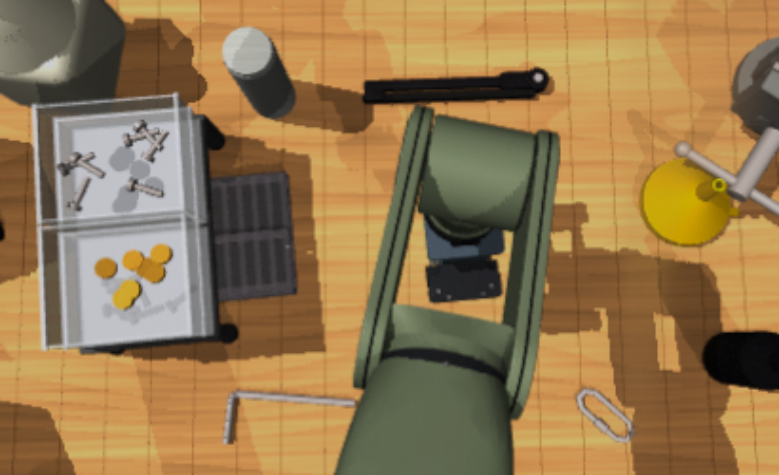

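The top view shows the folded crate square under the riser, with about 90 mm sticking out (x 212–297, y 172–300 px). The other items are where they were, so I'm handing it in.

```bash
python3 -c "
from workcell import ticket;print(ticket.close_job())"
```

```text
the job is handed in; nothing more can be done
None
```

The crate was folded in the order asked (both ends, then the lower side, then the higher side) and pushed square under the riser until the stop rail pushed back at about 22 N. I handed the job in at about 19 s with no sign of the other items having moved; the hand-in returned no verdict.

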